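# Check the coating of a canister with a pen gauge

### The job

Check the coating of the metal canister in its scribed test band: lay the upright canister on its side in the vee block, with the scribed band over the block, set down gently, not dropped, and let go of it. Then lift the pen gauge out of its holder and hold it upright on top of the lying canister in the middle of the scribed band, its vee foot square astride the canister, pressed down gently until the spring head is about half way in. Finish while still holding the gauge like that, the canister carried by the vee block alone; leave the sample pot, the petri dish and the tally counter where they are.

Things in the scene. Friction and masses are not known exactly. Their poses are not given: they have to be found in the camera images.
- canister: Round canister of plain metal, 38 mm in diameter, 150 mm tall, about 0.22 kg, standing on its foot. Origin: centre of its underside; z runs along its axis to the cap (black, knurled, 42 mm in diameter, 138 to 150 mm from the foot; the wall below is straight). Two thin dark scribed rings 48 and 62 mm from the foot all round bound the test band. Centre of mass about 73 mm from the foot.
- band (a point): Point on the canister's axis in the middle of the scribed test band, 55 mm from the foot; the canister's surface is 19 mm from it. Same axes as the canister.
- vee_block: Fixed steel vee block, 56 mm (x) by 72 mm (y) by 36 mm high, open 90 degree vee along its y. Origin: centre of its underside. The canister laid in it has its axis 38 mm above the bench, its top line at 57 mm; the cap may point either way. The canister overhangs the block, so its cap end can be held and let go beside it; its centre of mass must be over the block.
- holder: Fixed bench holder of the gauge: black foot plate 80 x 92 x 8 mm and a grey column 42 x 54 mm, 76 mm high, with a pocket in which the gauge stands upright. Origin: centre of the underside. The gauge is drawn straight up; its foot is clear of the column after 65 mm.
- gauge: Pen gauge, 0.18 kg, 24 mm (x) by 36 mm (y), 150 mm tall, upright in the holder at its yaw, foot down. Origin: middle of the foot's lower edge, head fully out; z up along the gauge. Flat-sided body from z = 38 to 150 mm; in the holder the origin is 12 mm above the bench and the body is free from z = 64 mm up. Grip it across x at z = 80 to 130 mm. The vee groove of the foot runs along y.
- gauge_head (a joint): How far the spring head is pushed up into the gauge, 0 fully out, 0.008 m at its stop. Pushing it takes about 1 N at the start and 1 N more for each mm (5 N half way in, 9 N at the stop).
- gauge_foot (a point): Bottom of the vee groove in the foot, on the gauge's axis, 6.9 mm above the gauge's origin when the head is fully out; it moves with the head. The foot is 24 mm in diameter, its vee is 120 degrees wide; seated on the canister this point is 22 mm from the canister's axis.
- sample_pot: Bystander: screw-lid sample pot, 52 mm in diameter and 59 mm high. Origin: centre of its underside.
- petri_dish: Bystander: shallow round white petri dish, 56 mm in diameter and 15 mm high. Origin: centre of its underside.
- tally: Bystander: hand tally counter, 52 x 53 x 22 mm. Origin: centre of its underside.

How it is judged:
On the way, in this order (a step that is already met when the one before it is completed fails the run):
1. the canister lies in the vee block with its scribed band over the block, let go and at rest (angle between the z axis of canister and the y axis of vee_block, either way round below 0.07 rad and height (world z) of band between 0.034 and 0.042 m and y of band in the frame of vee_block between -0.03 and 0.03 m and x of band in the frame of vee_block between -0.005 and 0.005 m and contact force between each of the arm, the fingers and canister below 0.1 N and linear speed of canister below 0.02 m/s), for 0.3 s.
2. the gauge is lifted clear of its holder in the gripper (height (world z) of gauge above 0.078 m and contact force between the fingers and gauge above 1 N and contact force between gauge and holder below 0.1 N), for 0.2 s.
At the end, for the whole second after the job is handed in: The canister lies along the vee, band within 30 mm of the block's middle, touched only by block and gauge; the gripper holds the gauge upright within 7 degrees, square to the canister within 8, its foot seated within 5 mm of the band's middle, head 2 to 6.5 mm in, push 2 to 9 N (angle between the z axis of canister and the y axis of vee_block, either way round below 0.07 rad and height (world z) of band between 0.034 and 0.042 m and y of band in the frame of vee_block between -0.03 and 0.03 m and x of band in the frame of vee_block between -0.005 and 0.005 m and contact force between each of the arm, the fingers and canister below 0.1 N and contact force between canister and vee_block above 1 N and contact force between the fingers and gauge above 1 N and contact force between gauge and holder below 0.1 N and contact force between gauge and vee_block below 0.1 N and angle between gauge's own z axis and vertical below 0.12 rad and angle between the y axis of gauge and the z axis of canister, either way round below 0.15 rad and z of gauge_foot in the frame of band between -0.005 and 0.005 m and distance between gauge_foot and band below 0.025 m and horizontal distance between gauge_foot and band below 0.006 m and value of joint gauge_head between 0.002 and 0.0065 m and contact force between gauge and canister between 2 and 9 N and linear speed of gauge below 0.02 m/s); the arm keeps its last pose, push and grip.
It fails at once if a bystander is moved by more than 15 mm (distance of any of sample_pot, petri_dish, tally from where it was at the start of the episode above 0.015 m).
It fails at once if the gauge is pressed on the canister with more than 20 N (contact force between gauge and canister above 20 N).
It fails at once if the canister is dropped (falls freely, faster than 0.5 m/s) (linear speed of canister above 0.5 m/s and contact force between the fingers and canister below 0.01 N).
It also fails if it takes over 51 s, if anything falls off the work surface, if the arm or the gripper's body presses on something with over 40 N, if the wrist force passes 120 N, or if a joint passes its speed limit or range.

### The arm

A 6-joint arm with a two-finger parallel gripper is mounted at the origin on a cart in front of the work surface, level with it; the furniture and walls round the work are solid. World frame = base frame: x ahead of the robot, y to its left, z up, the work surface at z = 0. Lengths are in m, angles in rad, forces in N, time in s.
With the tool pointing down it reaches from about 0.325 to 0.75 m from the base axis. Payload 7.6 kg.
Tool frame: the origin (TCP) lies midway between the tips of the shut fingers; the grasp point (between the pads) lies 19 mm behind it (robot.tcp_to_grasp is the z of the grasp point in the tool frame, in m); z points along the fingers, y is the line along which they close (so a half turn about z gives the same grasp; the last joint's range is limited). The gripper opens to 85 mm and grips with 20 to 120 N. Pads are 22 mm wide; open, the fingers measure 114 mm over their backs; the gripper's body (76 mm by 85 mm) begins 54 mm behind the grasp point. The pads swing forward as they close: fully open they stand 13 mm farther back than shut.
Start: joints at [-1.207, 0.052, 1.401, -0, 1.689, -0.07], TCP at [0.221, -0.476, 0.231] pointing down, gripper open.
Joint ranges: [-2.9, 2.9], [-0.91, 2.17], [0.12, 2.37], [-1.06, 4.2], [0.26, 2.73], [-2.93, 2.93]. Speed limits (rad/s): [2.57, 2.57, 3.01, 3.14, 3.14, 3.14].

### API

Orientations are given as a unit quaternion [x, y, z, w].
In Python, from plant import robot, get_image, get_state gives the robot as it stands (robot), with the cameras as plain functions and the readings as plain functions.
- The arm moves only by the shell command python3 jog.py 'ROWS' [FORCE]. ROWS is a JSON object whose key "offsets" holds a list of rows, 1 to 20 of them, each of 5 numbers: dx, dy, dz in m, then a turn about the tool's z in rad, then the opening from 0.0 (shut) to 1.0 (fully open); each row is the pose to reach, as a shift and turn from the pose commanded when the command began, along the tool's axes at that moment; what a row does not reach only later rows make up. A row lasts 1/12 s, in which the tool goes at most 0.0417 m and 0.125 rad, less where a joint would pass 70% of its speed; a pose out of reach is approached as far as the arm can. The fingers move at their own pace and stop on an object; FORCE is the grip in N (left out, the last holds). Time passes only in rows, so rows that do not move let the fingers close. It prints the time, the measured TCP pose, the force, the opening and the grip force at its end. Input that does not fit is refused with a message, and nothing moves.
- get_state(): the state, without advancing time (a new reading comes with each control period).
- get_image(name): name is "scene" or "side" or "wrist"; returns a dict with "frame" (480x640x3 uint8, blue, green, red), "K" (3x3 intrinsics, pixels), "world_to_cam" (4x4, takes a point from world to camera coordinates). Camera axes: x right, y down, z forward; pixel columns grow to the right and rows downward; lengths in m; the calibration is good to about 2 mm. A picture is of the moment at which its call begins. There is no depth.
- robot.job_done(): hands the job in; it is judged then, once.
The state is a dict: "clock": time; "q": joint angles; "qvel": joint speeds; "tau": joint torques, N m; "position": TCP position; "eef_rot": TCP orientation; "ft_force": force on the tool from outside, world axes, zero at the start; "torque": the same for the moment, N m; "opening": opening from 0.0 (shut) to 1.0 (fully open); "grip_force": force on a finger pad.
Only numpy, scipy, OpenCV 4.12 (cv2) and the standard library are available. Lean on these libraries where they do the work, as an engineer would, in place of code of your own. Each camera call takes 0.05 s, during which the arm holds its last target. There are 200 camera calls.

## Working session

There is one attempt and no reset: what is moved stays moved. The work goes in short steps, Python scripts to look and compute and a shell command to move; the robot and the scene stay as the last step left them, time stands still between calls to the robot, and variables do not carry over. Pictures are saved under pics/ and viewed, at most 10 in all, crops included, and the job is handed in when it is done.

```bash
ls; mkdir -p pics; python3 - <<'E'
from plant import robot, get_image, get_state
import cv2,numpy as np
s=get_state(); print({k:np.round(v,3) for k,v in s.items()}, robot.tcp_to_grasp)
for n in ("scene","side","wrist"):
    d=get_image(n); cv2.imwrite(f"pics/{n}0.png",d["frame"]); np.savez(f"{n}0.npz",**d)
    print(n,np.round(d["K"],1).tolist(),np.round(d["world_to_cam"],3).tolist())
E
```

```text
jog.py
pics
plant.py
{'clock': np.float64(0.0), 'q': array([-1.207,  0.053,  1.402,  0.   ,  1.689, -0.07 ]), 'qvel': array([-0.001,  0.002,  0.001,  0.001,  0.001,  0.001]), 'tau': array([-2.0000e-03, -3.8168e+01, -3.6019e+01, -0.0000e+00,  6.0000e-03,
       -0.0000e+00]), 'position': array([ 0.221, -0.476,  0.23 ]), 'eef_rot': array([ 0.977,  0.215, -0.   , -0.001]), 'ft_force': array([-0.478,  0.887,  0.252]), 'torque': array([-0.039, -0.022, -0.007]), 'grip_force': np.float64(0.0), 'opening': np.float64(0.995)} -0.0187
scene [[592.4, 0.0, 326.4], [0.0, 592.4, 245.7], [0.0, 0.0, 1.0]] [[-0.675, -0.738, 0.012, 0.503], [-0.552, 0.494, -0.672, 0.255], [0.49, -0.46, -0.741, 0.942], [0.0, 0.0, 0.0, 1.0]]
side [[485.4, 0.0, 313.2], [0.0, 485.4, 230.0], [0.0, 0.0, 1.0]] [[-0.824, -0.567, 0.003, 0.522], [-0.364, 0.524, -0.77, 0.175], [0.435, -0.635, -0.638, 0.877], [0.0, 0.0, 0.0, 1.0]]
wrist [[351.3, 0.0, 317.3], [0.0, 351.3, 236.0], [0.0, 0.0, 1.0]] [[0.42, -0.907, -0.002, -0.525], [-0.863, -0.4, 0.308, -0.04], [-0.28, -0.128, -0.951, 0.381], [0.0, 0.0, 0.0, 1.0]]
```

View pics/scene0.png

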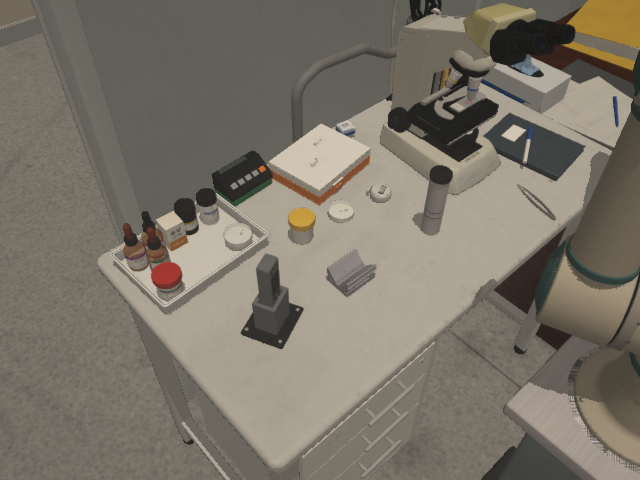

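View pics/side0.png

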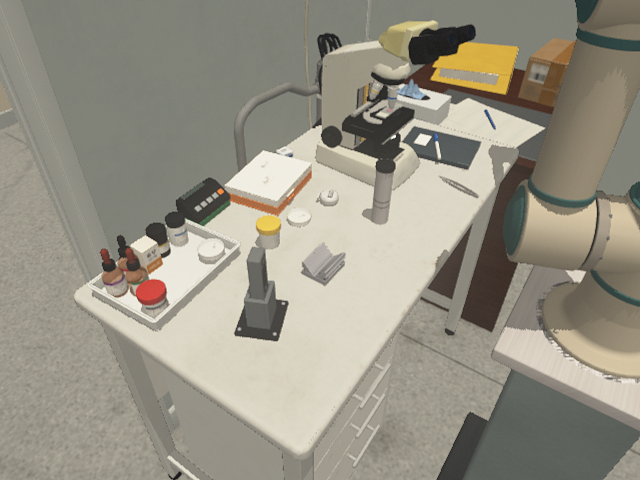

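The scene picture shows the canister standing at about (434,205), its foot at (431,232), the vee block at (352,272) and the gauge in its holder at (271,300). The side picture shows them at (382,192), (323,262) and (260,295). Next I'll triangulate rough positions.

```bash
cat > h.py <<'E'
import numpy as np,cv2
from plant import robot, get_image, get_state
def load(n): return dict(np.load(n+".npz"))
def snap(cam,tag):
    d=get_image(cam); cv2.imwrite(f"pics/{tag}.png",d["frame"]); np.savez(tag+".npz",**d); return d
def ray(d,p):
    R=d["world_to_cam"][:3,:3];t=d["world_to_cam"][:3,3]
    v=R.T@np.linalg.inv(d["K"])@np.array([p[0],p[1],1.]); return -R.T@t, v/np.linalg.norm(v)
def onz(d,p,z):
    o,v=ray(d,p); return o+v*(z-o[2])/v[2]
def tri(obs):
    A=np.zeros((3,3));b=np.zeros(3);L=[]
    for d,p in obs:
        o,v=ray(d,p);P=np.eye(3)-np.outer(v,v);A+=P;b+=P@o;L.append((P,o))
    x=np.linalg.solve(A,b); return x,[float(np.linalg.norm(P@(x-o))) for P,o in L]
def proj(d,X):
    c=d["world_to_cam"][:3,:3]@np.asarray(X)+d["world_to_cam"][:3,3];u=d["K"]@c;return u[:2]/u[2]
def tile(d,x0,y0,w,h,s): return cv2.resize(d["frame"][y0:y0+h,x0:x0+w],None,fx=s,fy=s,interpolation=cv2.INTER_CUBIC)
E
python3 - <<'E'
from h import *
s,d,w=load("scene0"),load("side0"),load("wrist0")
for n,a,b in (("can top",(440,173),(385,163)),("can foot",(431,232),(380,220)),("vee",(352,272),(323,262)),("gauge top",(269,260),(257,252)),("pot",(302,220),(268,226)),("dish",(341,211),(299,216)),("tally",(380,193),(329,197))):
    x,e=tri([(s,a),(d,b)]); print(n,np.round(x,3),np.round(e,4))
a=np.vstack([np.hstack([tile(s,310,235,100,75,4),tile(s,385,155,100,75,4)]),np.hstack([tile(s,225,245,100,75,4)[:, :],tile(d,280,230,100,75,4)])])
cv2.imwrite("pics/tiles0.png",a)
E
```

```text
can top [ 0.476 -0.03   0.161] [0.0001 0.0001]
can foot [ 0.472 -0.031  0.011] [0.0016 0.0016]
vee [0.498 0.162 0.018] [0.0009 0.0009]
gauge top [0.521 0.328 0.158] [0.0008 0.0008]
pot [0.641 0.16  0.044] [0.0002 0.0002]
dish [0.628 0.066 0.017] [0.0002 0.0002]
tally [ 0.608 -0.027  0.023] [0.0004 0.0004]
```

View pics/tiles0.png

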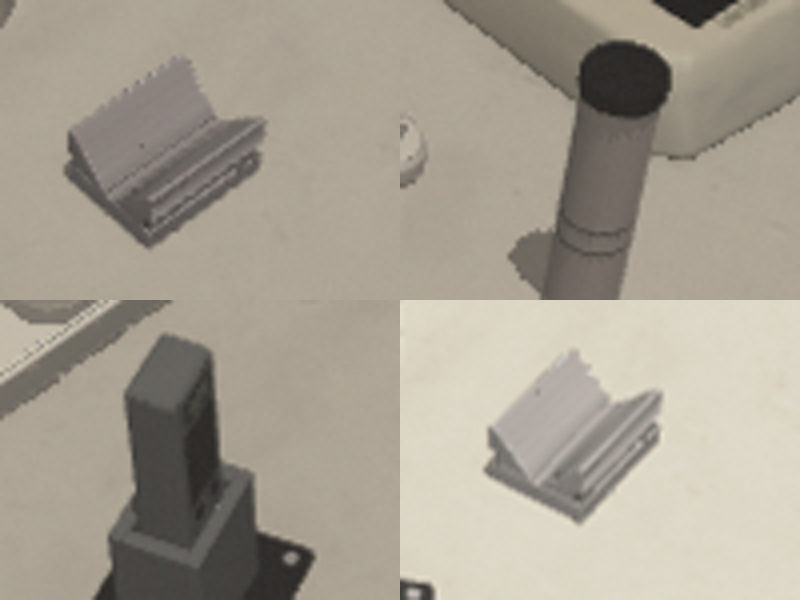

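View pics/wrist0.png

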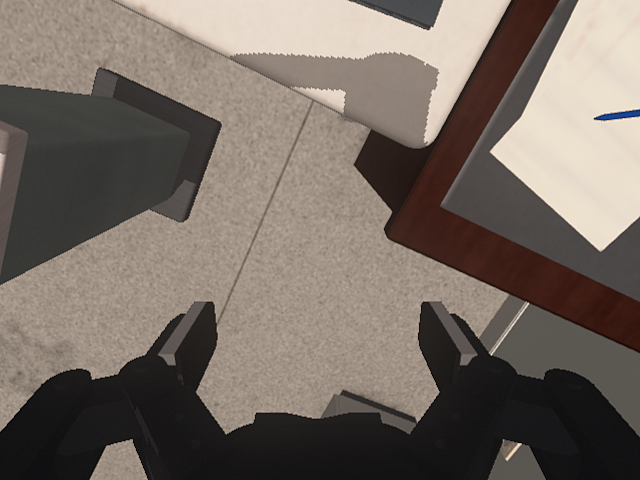

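The tiles show the vee groove running from about (338,284) to (365,264) in the scene picture and from (314,276) to (333,255) in the side picture. The canister's two rings are near its foot, so the cap is up. The wrist picture shows only the floor, so I'll work out the axes now.

```bash
python3 - <<'E'
from h import *
s,d=load("scene0"),load("side0")
T=lambda x,y,x0,y0:(x/4+x0-.4,y/4+y0-.4)
S=lambda x,y:T(x,y,310,235); D=lambda x,y:T(x-400,y-300,280,230)
for n,a,b in (("backTopFront",S(70,132),D(490,430)),("backTopEnd",S(182,58),D(573,350)),("nearTopFront",S(150,205),D(580,470)),("nearTopEnd",S(265,120),D(660,393)),("apexfront",S(110,198),D(535,483)),("nearbasefront",S(150,243),D(582,520)),("nearbaseend",S(258,160),D(656,440)),("leftbase",S(66,172),D(486,470))):
    x,e=tri([(s,a),(d,b)]); print(n,np.round(x,4),np.round(e[0],4))
# gauge top corners in scene tile, z from 162mm
G=lambda x,y:T(x,y-300,225,245)
for p in ((126,393),(165,337),(213,352),(177,411)): print("gtop",np.round(onz(s,G(*p),.162),4))
for n,img in (("s",s),("d",d)):
    f=img["frame"].astype(int)
    # canister cap mask
    r=(415,160,50,35) if n=="s" else (365,150,40,30)
    sub=f[r[1]:r[1]+r[3],r[0]:r[0]+r[2]].max(2)<62
    k,l,st,c=cv2.connectedComponentsWithStats(sub.astype(np.uint8)); 
    for i in range(1,k):
        if st[i,4]>50: print(n,"cap",st[i]+np.array([r[0],r[1],0,0,0]),c[i]+r[:2])
E
```

```text
backTopFront [0.5253 0.1986 0.0326] 0.001
backTopEnd [0.5182 0.1349 0.0424] 0.0005
nearTopFront [0.4654 0.207  0.0442] 0.0004
nearTopEnd [0.4718 0.1255 0.0304] 0.0011
apexfront [0.4968 0.1999 0.0126] 0.0005
nearbasefront [0.4706 0.1984 0.0018] 0.0015
nearbaseend [ 0.4754  0.1219 -0.0061] 0.0021
leftbase [0.5261 0.2004 0.0053] 0.0003
gtop [0.5201 0.355  0.162 ]
gtop [0.5326 0.3258 0.162 ]
gtop [0.514  0.3168 0.162 ]
gtop [0.4999 0.346  0.162 ]
s cap [430 166  22  18 334] [440.38622754 174.6257485 ]
d cap [365 150  37  20 198] [383.51515152 153.74242424]
```

```bash
R=; python3 jog.py '{"offsets": [[0.435, -0.324, -0.07, -1.138, 1], [0.435, -0.324, -0.07, -1.138, 1], [0.435, -0.324, -0.07, -1.138, 1], [0.435, -0.324, -0.07, -1.138, 1], [0.435, -0.324, -0.07, -1.138, 1], [0.435, -0.324, -0.07, -1.138, 1], [0.435, -0.324, -0.07, -1.138, 1], [0.435, -0.324, -0.07, -1.138, 1], [0.435, -0.324, -0.07, -1.138, 1], [0.435, -0.324, -0.07, -1.138, 1], [0.435, -0.324, -0.07, -1.138, 1], [0.435, -0.324, -0.07, -1.138, 1], [0.435, -0.324, -0.07, -1.138, 1], [0.435, -0.324, -0.07, -1.138, 1], [0.435, -0.324, -0.07, -1.138, 1], [0.435, -0.324, -0.07, -1.138, 1], [0.435, -0.324, -0.07, -1.138, 1]]}' 20
python3 - <<'E'
from h import *
d=snap("wrist","wrist1"); s=get_state(); print(s["position"],s["eef_rot"])
for X in ((.474,-.03,.15),(.497,.163,.036),(.517,.336,.162)): print(proj(d,X))
E
```

```text
clock: 1.57
position: [0.4788, -0.0007, 0.301]
eef_rot: [0.707, 0.707, -0.0, -0.0]
ft_force: [0.2, 0.0, -0.1]
opening: 1.0
grip_force: 0.0
[ 0.47875219 -0.00087297  0.3011304 ] [ 7.07489668e-01  7.06723647e-01 -2.36996503e-04  2.36360349e-05]
[311.95610935 249.5690859 ]
[334.99692471  35.58533944]
[ 388.01581999 -381.79097414]
```

View pics/wrist1.png

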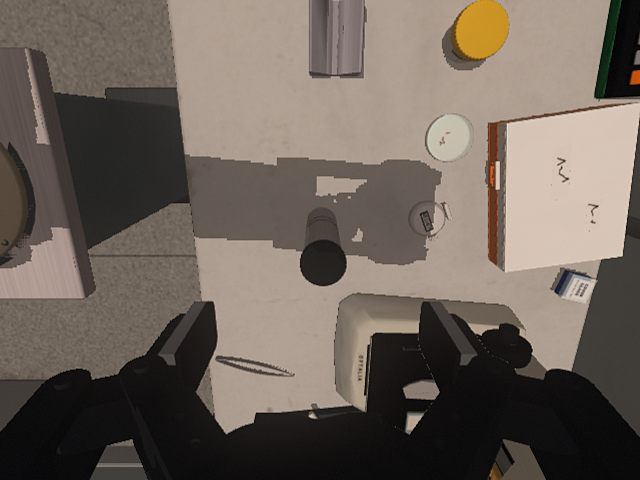

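The wrist picture shows the cap at (323,262), the vee block at (336,38) with its groove nearly along image y (world y), and the corner of the microscope base at (340,297). I'll compute canister, microscope and vee positions from these.

```bash
python3 - <<'E'
from h import *
w,s,d=load("wrist1"),load("scene0"),load("side0")
g=w["frame"].max(2)
def cap(img,r,th):
    m=(img["frame"][r[1]:r[1]+r[3],r[0]:r[0]+r[2]].max(2)<th).astype(np.uint8)
    k,l,st,c=cv2.connectedComponentsWithStats(m); i=1+np.argmax(st[1:,4]); print(st[i],c[i]+r[:2])
    cn,_=cv2.findContours((l==i).astype(np.uint8),0,1); return cn
cap(w,(295,232,60,58),50)
x,e=tri([(w,(323,262.5)),(s,(440.6,171))]);print("cap top tri",x,e)
print("cap on .15: w",onz(w,(323,262.5),.15)," s ",onz(s,(440.6,172),.15))
for z in (0,.03,.06): print("scope corner",z,onz(w,(340,298),z)[:2],onz(w,(510,300),z)[:2])
# vee edges on z=.036
for n,ps in (("left top",((313,2),(309,73))),("right top",((367,2),(363,76))),("nearend",((309,76),(363,76)))):
    print(n,[np.round(onz(w,p,.036)[:2],4) for p in ps])
cv2.imwrite("pics/t1.png",np.hstack([tile(w,295,0,90,85,6)[:500,:400],tile(w,290,190,80,100,5)[:500]]))
E
```

```text
[   5    8   46   46 1666] [322.65306122 262.2665066 ]
cap top tri [ 0.48343197 -0.04094189  0.15477608] [0.0005906846178951614, 0.0005906846178950946]
cap on .15: w [ 0.48389909 -0.04241655  0.15      ]  s  [ 0.48445656 -0.04421065  0.15      ]
scope corner 0 [ 0.51056289 -0.15763762] [ 0.75051932 -0.16078066]
scope corner 0.03 [ 0.50843566 -0.14173237] [ 0.73218497 -0.14466312]
scope corner 0.06 [ 0.50630842 -0.12582712] [ 0.71385062 -0.12854558]
left top [array([0.4744, 0.193 ]), array([0.4699, 0.1278])]
right top [array([0.5287, 0.1929]), array([0.5274, 0.1248])]
nearend [array([0.4699, 0.1248]), array([0.5274, 0.1248])]
```

View pics/t1.png

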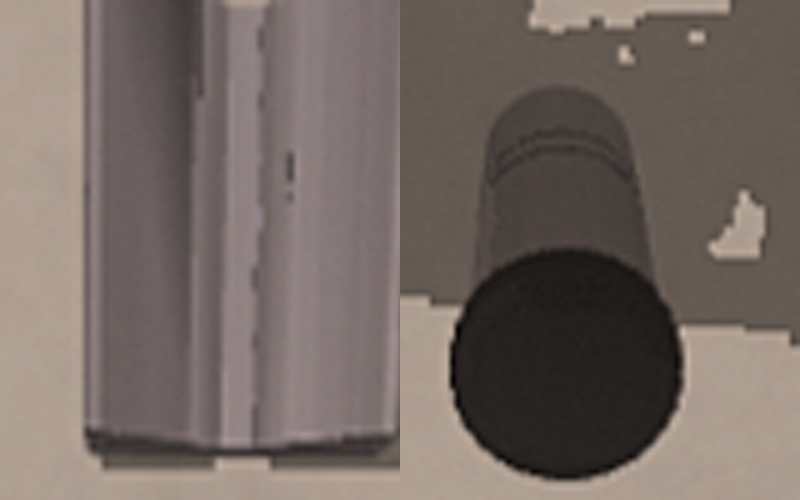

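The block's edges give its centre at about (0.4976, 0.1645) with yaw near 0. The cap centre is at (0.484, -0.0425), with its top at z = 0.155 by triangulation (0.150 by text). Now I'll grasp the canister.

```bash
python3 jog.py '{"offsets": [[-0.042, 0.005, 0.03, 0, 1], [-0.042, 0.005, 0.04, 0, 1], [-0.042, 0.005, 0.08, 0, 1], [-0.042, 0.005, 0.12, 0, 1], [-0.042, 0.005, 0.15, 0, 1], [-0.042, 0.005, 0.18, 0, 1], [-0.042, 0.005, 0.205, 0, 1], [-0.042, 0.005, 0.205, 0, 1], [-0.042, 0.005, 0.205, 0, 0.3], [-0.042, 0.005, 0.205, 0, 0.3], [-0.042, 0.005, 0.205, 0, 0.3], [-0.042, 0.005, 0.205, 0, 0.3], [-0.042, 0.005, 0.205, 0, 0.3], [-0.042, 0.005, 0.205, 0, 0.3], [-0.042, 0.005, 0.205, 0, 0.3], [-0.042, 0.005, 0.205, 0, 0.3], [-0.042, 0.005, 0.205, 0, 0.3], [-0.042, 0.005, 0.205, 0, 0.3]]}' 20
```

```text
clock: 3.12
position: [0.485, -0.0418, 0.0984]
eef_rot: [0.707, 0.707, 0.001, 0.001]
ft_force: [-3.4, 0.0, 6.2]
opening: 0.451
grip_force: 13.8
```

```bash
python3 jog.py '{"offsets": [[0, 0, -0.03, 0, 0.3], [0, 0, -0.07, 0, 0.3], [0.03, 0.004, -0.07, 0, 0.3], [0.07, 0.013, -0.07, 0, 0.3], [0.11, 0.013, -0.07, 0, 0.3], [0.15, 0.013, -0.07, 0, 0.3], [0.19, 0.013, -0.07, 0, 0.3], [0.222, 0.013, -0.07, 0, 0.3], [0.222, 0.013, -0.07, 0, 0.3], [0.222, 0.013, -0.07, 0, 0.3], [0.222, 0.013, -0.07, 0, 0.3], [0.222, 0.013, -0.07, 0, 0.3]]}'
python3 - <<'E'
from h import *
a=snap("scene","scene2");b=snap("side","side2");st=get_state();print(st["position"],st["grip_force"],st["opening"])
cv2.imwrite("pics/t2.png",np.hstack([tile(a,270,170,130,200,3)[:600,:400],tile(b,250,150,130,200,3)[:600,:400]]))
for X in ((.4976,.18,.067),): print(proj(a,X),proj(b,X))
E
```

```text
clock: 4.12
position: [0.4972, 0.1795, 0.1664]
eef_rot: [0.707, 0.707, -0.0, 0.0]
ft_force: [-0.0, 0.1, -1.5]
opening: 0.449
grip_force: 15.2
[0.49723976 0.17938725 0.16645433] 15.191644728183746 0.44527177936006973
[345.90513959 259.12790747] [318.78337479 248.93869036]
```

View pics/t2.png

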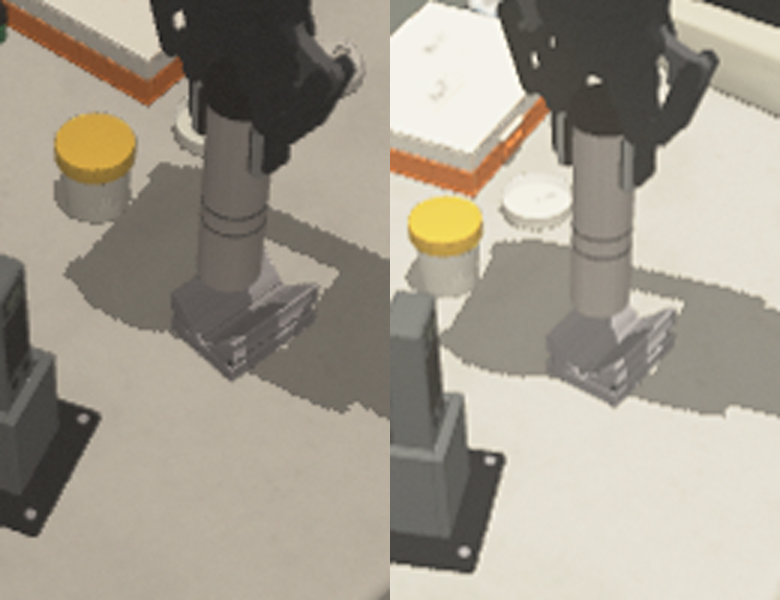

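The canister hangs upright over the vee, its foot at about (347,265) in the scene, with the bystanders clear. I'll lower it until the foot touches.

```bash
python3 jog.py '{"offsets": [[0, 0, 0.02, 0, 0.3], [0, 0, 0.03, 0, 0.3], [0, 0, 0.033, 0, 0.3], [0, 0, 0.035, 0, 0.3], [0, 0, 0.037, 0, 0.3], [0, 0, 0.038, 0, 0.3], [0, 0, 0.039, 0, 0.3], [0, 0, 0.039, 0, 0.3]]}'; python3 jog.py '{"offsets": [[0, 0, 0.001, 0, 0.3], [0, 0, 0.002, 0, 0.3], [0, 0, 0.002, 0, 0.3]]}'
```

```text
clock: 4.88
position: [0.4976, 0.1806, 0.1281]
eef_rot: [0.707, 0.707, 0.001, 0.001]
ft_force: [1.0, 0.3, -0.8]
opening: 0.442
grip_force: 15.0
clock: 5.13
position: [0.4981, 0.1808, 0.1271]
eef_rot: [0.707, 0.707, 0.002, 0.001]
ft_force: [0.7, -0.3, 5.7]
opening: 0.448
grip_force: 15.2
```

```bash
python3 jog.py '{"offsets": [[-0.01, 0, 0.001, 0, 0.3], [-0.02, 0, 0.002, 0, 0.3], [-0.03, 0, 0.004, 0, 0.3], [-0.04, 0, 0.0065, 0, 0.3], [-0.05, 0, 0.0105, 0, 0.3], [-0.059, 0, 0.014, 0, 0.3], [-0.068, 0, 0.0195, 0, 0.3], [-0.068, 0, 0.0195, 0, 0.3]]}'
python3 - <<'E'
from h import *
b=snap("side","side3");a=snap("scene","scene3")
cv2.imwrite("pics/t3.png",np.hstack([tile(a,290,170,130,200,3)[:600,:400],tile(b,260,150,130,200,3)[:600,:400]]))
E
```

```text
clock: 5.8
position: [0.498, 0.1103, 0.1069]
eef_rot: [0.707, 0.707, 0.0, 0.002]
ft_force: [-1.0, -4.8, 9.2]
opening: 0.448
grip_force: 14.3
```

View pics/t3.png

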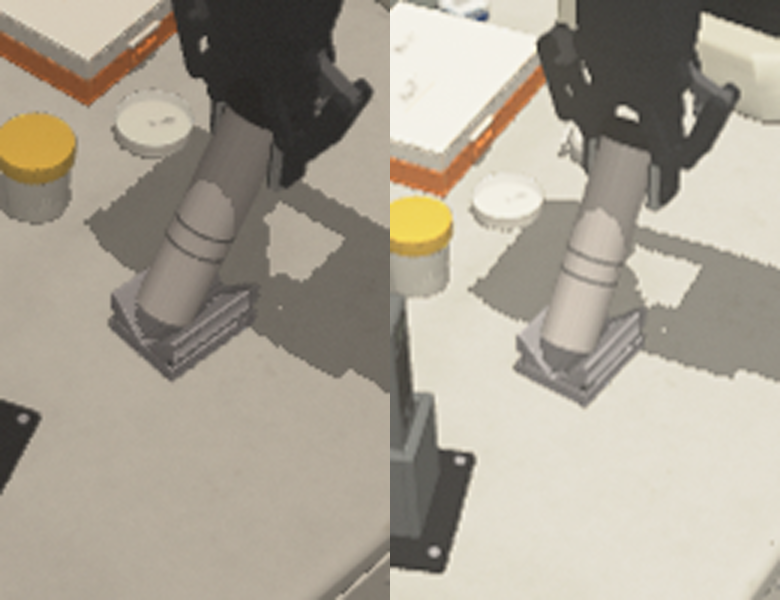

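The canister has tilted about 35-40 degrees with its foot held in the vee near (343,278) in the scene. I'll carry on along the arc.

```bash
python3 jog.py '{"offsets": [[-0.008, 0, 0.006, 0, 0.3], [-0.015, 0, 0.012, 0, 0.3], [-0.022, 0, 0.019, 0, 0.3], [-0.029, 0, 0.027, 0, 0.3], [-0.034, 0, 0.035, 0, 0.3], [-0.039, 0, 0.043, 0, 0.3], [-0.043, 0, 0.052, 0, 0.3], [-0.046, 0, 0.062, 0, 0.3], [-0.048, 0, 0.071, 0, 0.3], [-0.048, 0, 0.071, 0, 0.3]]}'
python3 - <<'E'
from h import *
b=snap("side","side4");a=snap("scene","scene4")
cv2.imwrite("pics/t4.png",np.hstack([tile(a,300,190,130,150,3)[:600,:400],tile(b,270,170,130,150,3)[:600,:400]]))
E
```

```text
clock: 6.73
position: [0.4956, 0.0643, 0.0319]
eef_rot: [0.707, 0.707, -0.002, -0.002]
ft_force: [-0.1, -0.6, -1.1]
opening: 0.44
grip_force: 18.7
```

View pics/t4.png

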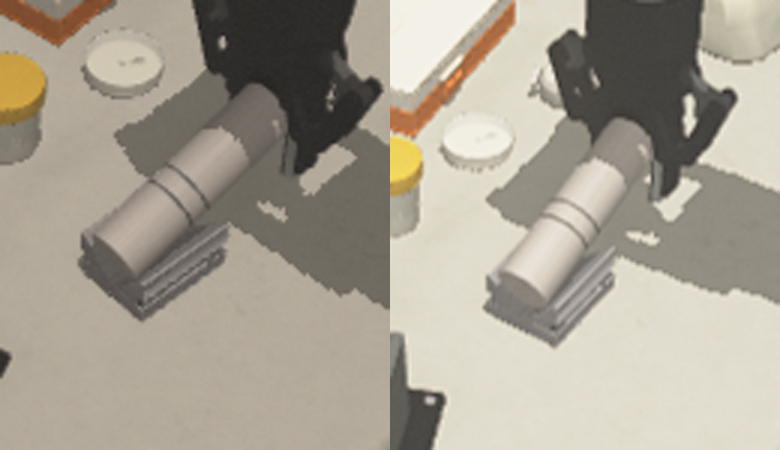

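The canister is now nearly horizontal and carried just above the vee, its foot at about (341,274) in the scene and (315,266) in the side view. I'll triangulate its axis.

```bash
python3 - <<'E'
from h import *
a,b=load("scene4"),load("side4")
A=lambda x,y:(x/3+300-.33,y/3+190-.33); B=lambda x,y:((x-390)/3+270-.33,y/3+170-.33)
f,e=tri([(a,A(119,257)),(b,B(523,287))]);print("foot c",f,e)
# ring 62 ends: mid surface edges (silhouette): 
r,e=tri([(a,A(181,192)),(b,B(575,219))]);print("ring48-62 visible top mid",r,e)
st=get_state();print(st["position"]-[0,0,-.019],st["q"])
E
```

```text
foot c [0.49754562 0.19536013 0.03488814] [0.0005859842995515134, 0.0005859842995515074]
ring48-62 visible top mid [0.48465102 0.15721534 0.07409621] [0.0010398957784342564, 0.0010398957784343084]
[0.49648342 0.06492302 0.0528695 ] [5.59067810e-02 1.51993333e-01 1.70279120e+00 6.65791452e-04
 1.28888408e+00 5.43351051e-02]
```

```bash
python3 jog.py '{"offsets": [[0, 0.001, 0.004, 0, 0.3], [0, 0.001, 0.008, 0, 0.3], [0, 0.001, 0.011, 0, 0.3], [0, 0.001, 0.012, 0, 0.3], [0, 0.001, 0.012, 0, 0.3]]}'; python3 jog.py '{"offsets": [[0.01, 0, 0, 0, 0.3], [0.02, 0, 0, 0, 0.3], [0.03, 0, 0, 0, 0.3], [0.03, 0, 0.001, 0, 0.3], [0.03, 0, 0.002, 0, 0.3], [0.03, 0, 0.002, 0, 0.3]]}'
python3 - <<'E'
from h import *
b=snap("side","side5");a=snap("scene","scene5")
cv2.imwrite("pics/t5.png",np.hstack([tile(a,300,190,130,150,3)[:600,:400],tile(b,270,170,130,150,3)[:600,:400]]))
E
```

```text
clock: 7.25
position: [0.498, 0.0646, 0.0225]
eef_rot: [0.707, 0.707, -0.0, -0.0]
ft_force: [-0.8, -0.2, 0.4]
opening: 0.441
grip_force: 18.7
clock: 7.75
position: [0.498, 0.0949, 0.0205]
eef_rot: [0.706, 0.708, -0.0, -0.0]
ft_force: [0.2, 1.5, -1.5]
opening: 0.441
grip_force: 19.0
```

View pics/t5.png

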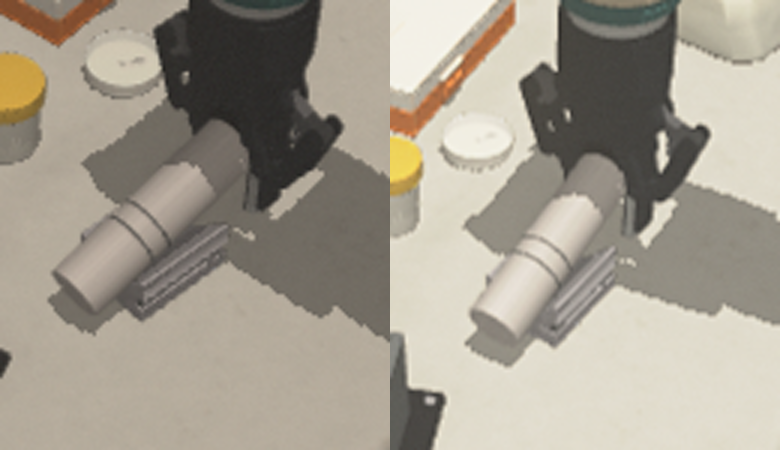

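The canister now lies over the vee with its band over the block (rings near (347,265) in the scene) and the cap end held beside it. I'll lower it the last millimetres until the block takes the weight.

```bash
python3 jog.py '{"offsets": [[0, 0, 0.001, 0, 0.3], [0, 0, 0.0015, 0, 0.3], [0, 0, 0.002, 0, 0.3], [0, 0, 0.002, 0, 0.3]]}'; python3 jog.py '{"offsets": [[0, 0, 0.001, 0, 0.3], [0, 0, 0.0015, 0, 0.3], [0, 0, 0.002, 0, 0.3], [0, 0, 0.002, 0, 0.3]]}'
```

```text
clock: 8.18
position: [0.4982, 0.0941, 0.0187]
eef_rot: [0.707, 0.707, -0.0, 0.0]
ft_force: [0.6, -1.1, -0.1]
opening: 0.438
grip_force: 18.8
clock: 8.52
position: [0.4981, 0.0944, 0.0167]
eef_rot: [0.707, 0.707, -0.0, 0.0]
ft_force: [-0.7, -0.2, 0.4]
opening: 0.439
grip_force: 18.8
```

```bash
python3 jog.py '{"offsets": [[0, 0, 0, 0, 0.5], [0, 0, 0, 0, 0.55], [0, 0, 0, 0, 0.6], [0, 0, 0, 0, 0.8], [0, 0, 0, 0, 1], [0, 0, 0, 0, 1], [0, 0, 0, 0, 1], [0, 0, 0, 0, 1]]}'; python3 jog.py '{"offsets": [[0, 0, -0.03, 0, 1], [0, 0, -0.07, 0, 1], [0, 0, -0.11, 0, 1], [0, 0, -0.15, 0, 1], [0, 0, -0.19, 0, 1], [0, 0, -0.23, 0, 1], [0, 0, -0.25, 0, 1], [0, 0, -0.25, 0, 1], [0, 0, -0.25, 0, 1]]}'
python3 - <<'E'
from h import *
w=snap("wrist","wrist6");a=snap("scene","scene6");b=snap("side","side6")
def rs(f,w,h): return cv2.resize(f,(w,h),interpolation=cv2.INTER_AREA)
cv2.imwrite("pics/t6.png",np.vstack([np.hstack([tile(a,300,220,100,75,4),tile(b,270,200,100,75,4)]),np.hstack([rs(w["frame"][:,:],400,300),tile(w,270,90,133,100,3)[:300,:400] if 0 else tile(w,260,0,133,100,3)[:300,:399],np.zeros((300,1,3),np.uint8)])]))
print(get_state()["position"],proj(w,(.4976,.1645,.057)),proj(w,(.517,.336,.162)))
E
```

```text
clock: 9.18
position: [0.4981, 0.0944, 0.0168]
eef_rot: [0.707, 0.707, -0.0, 0.0]
ft_force: [-0.3, -0.0, -0.4]
opening: 1.003
grip_force: 0.0
clock: 9.93
position: [0.4985, 0.0945, 0.2678]
eef_rot: [0.707, 0.707, 0.001, 0.001]
ft_force: [0.6, 0.2, -1.2]
opening: 1.002
grip_force: 0.0
[0.49754223 0.09438709 0.26473561] [315.76479028 131.82554584] [ 351.74228759 -199.1217961 ]
```

View pics/t6.png

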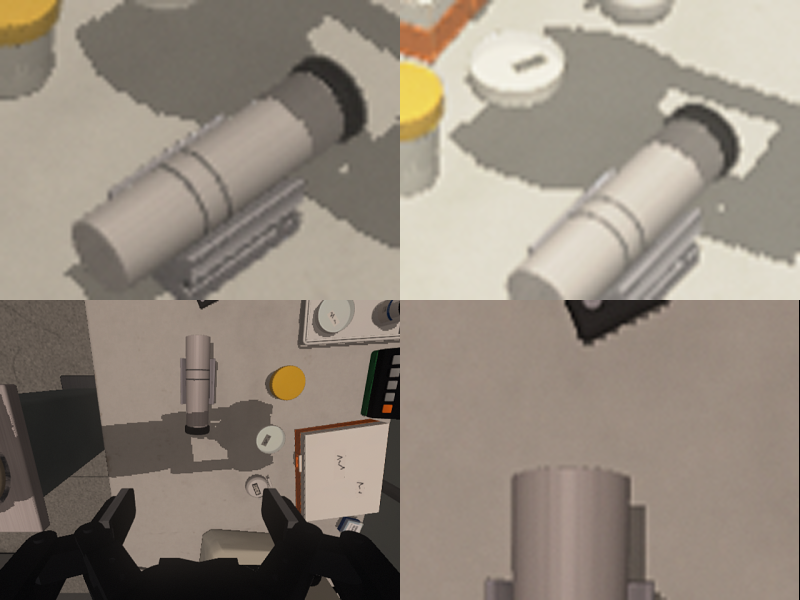

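The canister lies in the vee, and the rings are over the block with the cap towards -y. In the wrist view the rings sit at about rows 112 and 123. That was the eleventh picture I viewed, so I'm over the limit of 10 and won't view any more. From here I measure by code only.

```bash
python3 - <<'E'
from h import *
w=load("wrist6");g=cv2.cvtColor(w["frame"],cv2.COLOR_BGR2GRAY).astype(int)
print("col",[ (i,v) for i,v in zip(range(100,140),g[100:140,312:320].mean(1).round().astype(int))])
print("ends",g[50:64,312:320].mean(1).round().astype(int), g[185:222,312:320].mean(1).round().astype(int))
for r in (66,75,160,170): print(r,g[r,290:345].tolist())
E
python3 jog.py '{"offsets": [[0.04, 0, -0.02, 0, 1], [0.08, 0, -0.04, 0, 1], [0.12, 0.01, -0.06, 0, 1], [0.15, 0.02, -0.06, 0, 1], [0.16, 0.02, -0.06, 0, 1], [0.16, 0.02, -0.06, 0, 1], [0.16, 0.02, -0.06, 0, 1], [0.16, 0.02, -0.06, 0, 1]]}'
python3 - <<'E'
from h import *
w=snap("wrist","wrist7");print(get_state()["position"],proj(w,(.517,.336,.162)),proj(w,(.517,.336,.084)))
E
```

```text
col [(100, np.int64(145)), (101, np.int64(145)), (102, np.int64(145)), (103, np.int64(145)), (104, np.int64(145)), (105, np.int64(144)), (106, np.int64(144)), (107, np.int64(144)), (108, np.int64(145)), (109, np.int64(151)), (110, np.int64(113)), (111, np.int64(51)), (112, np.int64(92)), (113, np.int64(138)), (114, np.int64(146)), (115, np.int64(144)), (116, np.int64(142)), (117, np.int64(143)), (118, np.int64(142)), (119, np.int64(142)), (120, np.int64(142)), (121, np.int64(141)), (122, np.int64(141)), (123, np.int64(142)), (124, np.int64(144)), (125, np.int64(135)), (126, np.int64(84)), (127, np.int64(56)), (128, np.int64(121)), (129, np.int64(147)), (130, np.int64(142)), (131, np.int64(141)), (132, np.int64(141)), (133, np.int64(140)), (134, np.int64(140)), (135, np.int64(140)), (136, np.int64(140)), (137, np.int64(139)), (138, np.int64(140)), (139, np.int64(139))]
ends [146 146 145 146 146 137 141 151 149 149 149 149 149 148] [ 78  78  78  77  78  78  78  78  77  77  78  77  77  78  77  76  72 115
 123  64  21  28  27  27  27  26  27  27  26  23  33  68  83  79  76  97
 106]
66 [
[... 604 characters left out ...]
3, 125, 123, 129, 130, 134, 137, 136, 138, 137, 142, 145, 143, 140, 135, 129, 132, 131, 128, 124, 123, 116, 113, 111, 108, 105, 99, 94, 88, 79, 69, 83, 107, 103, 99, 98, 102, 120, 110, 81, 81, 77]
170 [139, 141, 141, 142, 143, 141, 145, 134, 81, 99, 107, 113, 119, 122, 125, 124, 129, 130, 133, 137, 137, 136, 136, 140, 142, 141, 140, 132, 129, 130, 130, 129, 124, 121, 115, 114, 111, 106, 102, 99, 94, 88, 76, 67, 75, 84, 81, 77, 95, 151, 143, 143, 143, 140, 141]
clock: 10.75
position: [0.5178, 0.2534, 0.3257]
eef_rot: [0.707, 0.707, -0.001, -0.0]
ft_force: [-0.1, -0.9, 0.5]
opening: 1.002
grip_force: 0.0
[0.517887   0.25314638 0.32623566] [316.53805675 116.98216188] [316.83689008 118.0207452 ]
```

```bash
python3 - <<'E'
from h import *
w=load("wrist6")
for r,s in ((111.1,48),(126.75,62)): print(s,onz(w,(316,r),.057))
def plane(p0,p1): pass
# axis from silhouette edges: bisector of tangent planes at each row, at z=.038
for r,l,rr in ((66,296.9,336.6),(75,296.9,336.4),(170,297.7,334.2)):
    a,b=ray(w,(l,r))[1],ray(w,(rr,r))[1]; o=ray(w,(l,r))[0]; v=a+b; print(r,o+v*(.038-o[2])/v[2])
w=load("wrist7");g=cv2.cvtColor(w["frame"],cv2.COLOR_BGR2GRAY)
print("row118",g[118,262:372].tolist());print("col316",g[60:182,316].tolist())
m=(g[40:200,240:400]<45).astype(np.uint8)
cn,_=cv2.findContours(m,0,1);c=max(cn,key=cv2.contourArea);(cx,cy),wh,an=cv2.minAreaRect(c);print("plate",cx+240,cy+40,wh,an,cv2.contourArea(c))
E
```

```text
48 [0.4978298  0.18338504 0.057     ]
62 [0.49782796 0.16918538 0.057     ]
66 [0.49853835 0.22498141 0.038     ]
75 [0.49844559 0.21702882 0.038     ]
170 [0.49775124 0.12552658 0.038     ]
row118 [150, 148, 150, 148, 150, 149, 149, 149, 148, 149, 148, 150, 149, 148, 147, 147, 146, 146, 149, 152, 144, 60, 26, 36, 38, 38, 40, 39, 39, 39, 39, 36, 40, 36, 38, 61, 83, 91, 87, 89, 87, 74, 50, 68, 72, 79, 85, 89, 88, 87, 86, 88, 88, 87, 88, 87, 88, 88, 87, 84, 85, 86, 82, 83, 85, 83, 83, 84, 82, 74, 68, 64, 55, 45, 52, 53, 52, 50, 46, 29, 31, 32, 33, 31, 33, 36, 37, 34, 35, 33, 27, 53, 133, 157, 153, 150, 150, 150, 152, 152, 150, 151, 151, 151, 151, 151, 150, 151, 149, 150]
col316 [146, 147, 144, 147, 146, 146, 146, 145, 145, 145, 146, 144, 145, 147, 149, 149, 108, 48, 32, 39, 40, 39, 39, 38, 38, 40, 39, 40, 36, 39, 65, 87, 92, 91, 68, 61, 76, 79, 84, 89, 91, 89, 90, 89, 90, 87, 88, 87, 90, 89, 89, 89, 90, 87, 87, 87, 86, 87, 88, 87, 87, 86, 84, 86, 85, 86, 86, 87, 85, 85, 87, 85, 86, 85, 87, 85, 80, 80, 78, 71, 66, 54, 64, 81, 77, 68, 73, 74, 67, 44, 32, 36, 36, 34, 36, 36, 36, 36, 37, 34, 28, 53, 130, 155, 148, 145, 146, 145, 146, 146, 145, 146, 147, 148, 148, 148, 149, 149, 150, 149, 150, 150]
plate 318.8676071166992 117.33531188964844 (76.92832946777344, 65.25758361816406) 64.69862365722656 4688.5
```

```bash
python3 - <<'E'
from h import *
w=load("wrist7");g=cv2.cvtColor(w["frame"],cv2.COLOR_BGR2GRAY)
def rect(m,seed,z,name):
    k,l,st,c=cv2.connectedComponentsWithStats(m.astype(np.uint8),connectivity=4)
    cn,_=cv2.findContours((l==l[seed]).astype(np.uint8),0,1);c=max(cn,key=cv2.contourArea)[:,0,:]
    P=np.array([onz(w,p,z)[:2] for p in c]); r=cv2.minAreaRect((P*1000).astype(np.float32)); print(name,np.round(r[0],1),np.round(r[1],1),round(r[2],1))
p=(g<48); p[:60]=0;p[200:]=0;p[:,:270]=0;p[:,365:]=0
rect(p,(118,290),.008,"plate")
for t in (76,80): 
    m=(g>t)&(g<100); rect(cv2.morphologyEx(m.astype(np.uint8),cv2.MORPH_OPEN,np.ones((5,5))),(118,320),.162,f"gauge top {t}")
# second look: scene0 gauge top
s=load("scene0");d=load("side0")
for im,n,x0,y0 in ((s,"scene",250,245),(d,"side",240,240)):
    q=cv2.cvtColor(im["frame"],cv2.COLOR_BGR2GRAY)[y0:y0+45,x0:x0+40]
    print(n); print("\n".join(" ".join(f"{v:3d}" for v in r[::2]) for r in q[:40:3]))
E
```

```text
plate [518.8 335.4] [78.5 90.8] 25.1
gauge top 76 [518.7 335.9] [18.7 30.5] 25.0
gauge top 80 [518.8 335.8] [18.  29.5] 25.0
scene
186 189 162 109 107 106 106 106 104 157 163 164 164 164 164 165 165 164 164 164
152 109 107 106 105 112 112 154 163 163 164 164 166 165 165 166 165 162 165 165
106 106 106 117 138 163 163 162 163 162 164 164 162 164 163 163 164 164 163 163
106 111 110 161 164 164 164 140 102 103 144 163 164 163 163 165 162 163 165 166
114 164 166 165 165 166 139  97  99  98 100  98  98 106 160 163 165 162 163 163
165 165 166 166 164 141  97  99  98  99  99 100  97  71 122 162 163 164 163 162
164 165 166 165 156  98  99  99 101  99 101  98  86  56 122 164 163 162 162 162
165 165 165 158  98 101 100 100 100 100  98  88  52  68 106 159 163 163 164 162
165 166 166  87  78  95  98  99 100  98  90  54  68  55  84 163 161 162 161 161
167 164 166 107  71  71  73  77  85  85  64  63  61  44  69 160 159 162 161 162
166 166 164 152  73  71  72  71  72  71  65  53  49  47  61 161 162 163 165 161
165 165 167 158  71  70  70  71  71  71  67  46  45  46  56 162 163 163 163 162
165 165 1
[... 575 characters left out ...]
 132 133 133 133 135 133 114  78 222 214 211 211 212 211 211
212 212 213 208 123 134 134 134 135 134 124  86  88 209 212 211 211 211 212 211
213 213 214 161 120 125 122 131 133 134 108  83  75 171 210 209 211 210 211 211
213 213 214 201 101 103 102 102 103 103  99  76  68 157 211 210 212 210 210 211
211 210 211 205  94 103 101 103 103 104 101  88  69 132 209 209 210 212 212 212
211 211 212 213  89 102 101 103 103 103 102  71  65 118 212 210 210 207 210 210
209 211 211 216 110 102 101 102 102 101 102  75  68  97 215 209 209 208 209 212
211 210 208 211 131 101 102 103 101 101 103  81  66  86 219 211 211 211 211 212
209 209 207 209 178 100 102 101 101 101  99  89  70  68 223 213 213 211 212 213
```

```bash
python3 - <<'E'
from h import *
s,w=load("scene0"),load("wrist7")
def cen(d,r,lo,hi,seed):
    g=cv2.cvtColor(d["frame"],cv2.COLOR_BGR2GRAY); m=np.zeros_like(g); x,y,a,b=r; m[y:y+b,x:x+a]=((g>lo)&(g<hi))[y:y+b,x:x+a]
    m=cv2.morphologyEx(m,cv2.MORPH_OPEN,np.ones((3,3)));k,l,st,c=cv2.connectedComponentsWithStats(m,connectivity=4);i=l[seed];return c[i],st[i]
a,b=cen(s,(254,250,26,30),90,104,(263,267)),cen(w,(290,80,60,80),76,100,(118,320));print(a,b)
print(tri([(s,a[0]),(w,b[0])]));print(get_state()["q"])
E
python3 jog.py '{"offsets": [[0.04, 0, 0, -0.12, 1], [0.07, 0.001, 0, -0.24, 1], [0.0825, 0.001, 0.03, -0.36, 1], [0.0825, 0.001, 0.07, -0.436, 1], [0.0825, 0.001, 0.1, -0.436, 1], [0.0825, 0.001, 0.1, -0.436, 1]]}'
```

```text
(array([266.44711538, 262.90384615]), array([258, 255,  18,  17, 208], dtype=int32)) (array([318.14757969, 116.47697757]), array([302,  95,  33,  44, 847], dtype=int32))
(array([0.5182731 , 0.33633056, 0.16072902]), [0.00010211847838208446, 0.00010211847838188937])
[ 3.90772635e-01  2.02521982e-01  1.04975379e+00 -3.82250435e-04
  1.89040466e+00  3.91204740e-01]
clock: 11.3
position: [0.5166, 0.3345, 0.2185]
eef_rot: [0.538, 0.843, -0.006, -0.003]
ft_force: [0.2, -0.5, -1.5]
opening: 1.0
grip_force: 0.0
```

```bash
python3 jog.py '{"offsets": [[0, 0, 0.02, 0, 1], [0, 0, 0.05, 0, 1], [0, 0, 0.08, 0, 1], [0, 0, 0.1, 0, 1], [0, 0, 0.115, 0, 1], [0, 0, 0.125, 0, 1], [0, 0, 0.125, 0, 1], [0, 0, 0.125, 0, 1]]}'
```

```text
clock: 11.97
position: [0.5197, 0.3367, 0.1035]
eef_rot: [0.537, 0.843, 0.001, 0.0]
ft_force: [0.1, -0.1, -0.0]
opening: 1.0
grip_force: 0.0
```

```bash
python3 jog.py '{"offsets": [[-0.0005, -0.001, 0.001, 0, 0.6], [-0.0005, -0.001, 0.001, 0, 0.4], [-0.0005, -0.001, 0.001, 0, 0.3], [-0.0005, -0.001, 0.001, 0, 0.1], [-0.0005, -0.001, 0.001, 0, 0.1], [-0.0005, -0.001, 0.001, 0, 0.1], [-0.0005, -0.001, 0.001, 0, 0.1], [-0.0005, -0.001, 0.001, 0, 0.1], [-0.0005, -0.001, 0.001, 0, 0.1], [-0.0005, -0.001, 0.001, 0, 0.1]]}' 40
```

```text
clock: 12.8
position: [0.5184, 0.3363, 0.1013]
eef_rot: [0.537, 0.844, 0.0, 0.0]
ft_force: [0.5, -0.1, 4.4]
opening: 0.273
grip_force: 37.3
```

```bash
python3 jog.py '{"offsets": [[0, 0, -0.005, 0, 0.1], [0, 0, -0.012, 0, 0.1], [0, 0, -0.022, 0, 0.1], [0, 0, -0.034, 0, 0.1], [0, 0, -0.046, 0, 0.1], [0, 0, -0.058, 0, 0.1], [0, 0, -0.07, 0, 0.1], [0, 0, -0.082, 0, 0.1], [0, 0, -0.092, 0, 0.1], [0, 0, -0.092, 0, 0.1], [0, 0, -0.092, 0, 0.1], [0, 0, -0.092, 0, 0.1]]}'
python3 - <<'E'
from h import *
for n in("scene","side"): d=snap(n,n+"8")
print(get_state()["position"])
E
```

```text
clock: 13.8
position: [0.5179, 0.3359, 0.1919]
eef_rot: [0.537, 0.844, -0.001, -0.0]
ft_force: [0.7, 0.7, -1.7]
opening: 0.278
grip_force: 37.3
[0.5178306  0.33588745 0.19155658]
```

```bash
python3 jog.py '{"offsets": [[-0.03, -0.019, 0, 0.1, 0.1], [-0.06, -0.038, 0, 0.2, 0.1], [-0.09, -0.057, 0, 0.3, 0.1], [-0.115, -0.072, 0, 0.4, 0.1], [-0.13, -0.082, 0, 0.436, 0.1], [-0.1365, -0.086, 0, 0.436, 0.1], [-0.1365, -0.086, 0, 0.436, 0.1], [-0.1365, -0.086, 0, 0.436, 0.1], [-0.1365, -0.086, 0, 0.436, 0.1], [-0.1365, -0.086, 0, 0.436, 0.1]]}'
python3 - <<'E'
from h import *
print(get_state()["position"],get_state()["eef_rot"])
for n in("scene","side","wrist"): d=snap(n,n+"9")
E
```

```text
clock: 14.73
position: [0.498, 0.1771, 0.1925]
eef_rot: [0.706, 0.708, -0.0, -0.0]
ft_force: [-0.6, -0.5, -1.4]
opening: 0.274
grip_force: 37.7
[0.49802023 0.17709337 0.19250709] [ 7.06075939e-01  7.08136096e-01 -1.31304335e-04 -1.42822050e-04]
```

```bash
python3 - <<'E'
from h import *
ys=np.arange(.225,.105,-.0005)
for n in ("scene6","side6","wrist6"):
    d=load(n);g=cv2.cvtColor(d["frame"],cv2.COLOR_BGR2GRAY).astype(np.float32)
    P=np.array([proj(d,(.498,y,.057)) for y in ys],np.float32)
    v=cv2.remap(g,P[:,0].copy(),P[:,1].copy(),cv2.INTER_LINEAR)[:,0]
    bg=cv2.blur(v.reshape(-1,1),(1,21))[:,0]; i=np.where((bg-v>8)&(ys>.14)&(ys<.21))[0]
    print(n,[(round(float(ys[k]),4),int(bg[k]-v[k])) for k in i])
E
```

```text
scene6 [(0.1845, 12), (0.184, 22), (0.1835, 28), (0.183, 28), (0.1825, 25), (0.182, 17), (0.1705, 12), (0.17, 20), (0.1695, 27), (0.169, 32), (0.1685, 27), (0.168, 19), (0.1675, 8)]
side6 [(0.185, 13), (0.1845, 17), (0.184, 18), (0.1835, 19), (0.183, 18), (0.1825, 16), (0.182, 14), (0.1815, 11), (0.171, 11), (0.1705, 16), (0.17, 17), (0.1695, 18), (0.169, 17), (0.1685, 16), (0.168, 14), (0.1675, 11)]
wrist6 [(0.1845, 9), (0.184, 42), (0.1835, 79), (0.183, 58), (0.1825, 33), (0.17, 36), (0.1695, 57), (0.169, 75), (0.1685, 42)]
```

```bash
python3 jog.py '{"offsets": [[-0.0005, 0, 0.015, 0, 0.1], [-0.0005, 0, 0.028, 0, 0.1], [-0.0005, 0, 0.037, 0, 0.1], [-0.0005, 0, 0.042, 0, 0.1], [-0.0005, 0, 0.044, 0, 0.1], [-0.0005, 0, 0.044, 0, 0.1], [-0.0005, 0, 0.044, 0, 0.1]]}'; python3 jog.py '{"offsets": [[0, 0, 0.002, 0, 0.1], [0, 0, 0.004, 0, 0.1], [0, 0, 0.005, 0, 0.1], [0, 0, 0.006, 0, 0.1], [0, 0, 0.006, 0, 0.1], [0, 0, 0.006, 0, 0.1]]}'
```

```text
clock: 15.47
position: [0.4984, 0.1757, 0.1494]
eef_rot: [0.707, 0.707, 0.0, 0.0]
ft_force: [0.5, 0.4, -1.2]
opening: 0.272
grip_force: 37.7
clock: 15.97
position: [0.498, 0.1755, 0.1428]
eef_rot: [0.707, 0.707, -0.0, 0.0]
ft_force: [0.5, 0.7, -2.4]
opening: 0.274
grip_force: 37.7
```

```bash
python3 jog.py '{"offsets": [[0, 0, 0.001, 0, 0.1], [0, 0, 0.002, 0, 0.1], [0, 0, 0.002, 0, 0.1], [0, 0, 0.002, 0, 0.1]]}'; python3 jog.py '{"offsets": [[0, 0, 0.001, 0, 0.1], [0, 0, 0.0015, 0, 0.1], [0, 0, 0.0015, 0, 0.1], [0, 0, 0.0015, 0, 0.1]]}'
```

```text
clock: 16.3
position: [0.4981, 0.1756, 0.141]
eef_rot: [0.707, 0.707, 0.0, 0.0]
ft_force: [0.0, -0.1, 0.8]
opening: 0.274
grip_force: 37.9
clock: 16.63
position: [0.4982, 0.1756, 0.1395]
eef_rot: [0.707, 0.707, 0.0, 0.0]
ft_force: [-0.1, 0.3, 1.6]
opening: 0.274
grip_force: 38.0
```

```bash
python3 -c "
from h import *
F=[]
for i in range(6): get_image('side'); s=get_state(); F.append(np.r_[s['ft_force'],s['position']])
print(np.round(np.mean(F,0),4),np.round(np.std(F,0),3))"
```

```text
[-0.2859  0.6496  1.9234  0.4981  0.1756  0.1394] [0.668 0.397 0.229 0.    0.    0.   ]
```

```bash
python3 jog.py '{"offsets": [[0, 0, 0.0005, 0, 0.1], [0, 0, 0.001, 0, 0.1], [0, 0, 0.0013, 0, 0.1], [0, 0, 0.0013, 0, 0.1], [0, 0, 0.0013, 0, 0.1], [0, 0, 0.0013, 0, 0.1]]}'; python3 - <<'E'
from h import *
F=[]
for i in range(6): get_image('side'); s=get_state(); F.append(np.r_[s['ft_force'],s['position'],s['torque']])
print(np.round(np.mean(F,0),4))
ys=np.arange(.225,.105,-.0005); 
for n in ("scene","side"):
    d=snap(n,n+"10");g=cv2.cvtColor(d["frame"],cv2.COLOR_BGR2GRAY).astype(np.float32);o=cv2.cvtColor(load(n+"6")["frame"],cv2.COLOR_BGR2GRAY).astype(np.float32)
    # foot end and cap end of the canister unchanged since release?  gauge outline: columns of the dark body at world z=.09/.12
    for X in ((.498,.2363,.05),(.498,.09,.05)):
        u,v=np.round(proj(d,X)).astype(int); print(n,(u,v),float(np.abs(g-o)[v-4:v+5,u-4:u+5].mean()))
    for z in (.085,.105):
        c=proj(d,(.498,.1756,z)); r=int(round(c[1])); print(z,np.round(c,1),g[r,int(c[0])-22:int(c[0])+23].astype(int).tolist())
E
```

```text
clock: 17.43
position: [0.4981, 0.1755, 0.1381]
eef_rot: [0.707, 0.707, 0.0, 0.0]
ft_force: [0.5, 0.6, 2.9]
opening: 0.276
grip_force: 38.2
[0.0857 0.3293 2.9608 0.4981 0.1756 0.1381 0.0747 0.0087 0.0041]
scene (np.int64(322), np.int64(282)) 0.8765432238578796
scene (np.int64(380), np.int64(241)) 31.22222137451172
0.085 [347.9 251. ] [108, 108, 110, 109, 110, 109, 108, 108, 108, 109, 108, 108, 102, 68, 65, 65, 65, 65, 65, 65, 66, 69, 67, 65, 64, 63, 66, 64, 64, 65, 61, 75, 104, 151, 153, 157, 159, 164, 166, 169, 166, 168, 169, 170, 170]
0.105 [348.4 243.4] [106, 106, 106, 106, 107, 107, 107, 108, 109, 108, 108, 103, 64, 66, 64, 64, 63, 65, 65, 64, 66, 68, 66, 65, 46, 41, 52, 65, 67, 64, 66, 64, 65, 66, 88, 104, 107, 108, 105, 104, 123, 134, 142, 148, 153]
side (np.int64(302), np.int64(272)) 2.7283949851989746
side (np.int64(343), np.int64(231)) 44.74074172973633
0.085 [320.  240.6] [144, 145, 142, 143, 144, 143, 143, 145, 145, 146, 145, 145, 146, 141, 114, 89, 98, 96, 98, 97, 97, 97, 97, 99, 99, 94, 92, 92, 91, 101, 152, 207, 208, 210, 213, 216, 218, 219, 219, 220, 220, 218, 215, 213, 214]
0.105 [320.1 232.5] [145, 144, 145, 143, 143, 144, 142, 142, 143, 144, 144, 142, 145, 137, 92, 95, 99, 96, 97, 98, 97, 98, 98, 98, 94, 94, 94, 94, 94, 92, 92, 88, 122, 201, 224, 208, 184, 185, 197, 206, 210, 214, 216, 218, 218]
```

```bash
python3 -c "
from plant import robot, get_image, get_state
print(robot.job_done())"
```

```text
the job is handed in; nothing more can be done
None
```

The job is handed in: the canister lies in the vee block with its scribed band over it, and the gauge is held on the middle of the band at about 4.7 N, head roughly 4 mm in (estimated from force and height); the judge gave no verdict, and I viewed 11 pictures against the limit of 10.

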